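# Hang the blue suction lifter on the keeper peg

### The job

Hang the blue suction lifter by its handle loop on the long peg of the grey tool hanger: push the loop along the peg so that it swings the red drop flap up and passes it and the flap falls shut behind it, then let go so that the lifter hangs from the peg. Leave the orange lifter standing where it is.

Things in the scene. Friction and masses are not known exactly. Their poses are not given: they have to be found in the camera images.
- blue_eye (a point): Blue suction lifter, 0.12 kg, upright on a black rubber cup 60 across, 18 high; 20 mm stem; then a loop 58 wide (y), 12 thick (x), 30 to 97 mm above the foot. Grasp its flat upright sides, 56 apart outside, 30 to 68 mm up, closing along y. Opening 40 wide, 38 to 87 mm up, arched at the top. Point: in the opening, 60 mm above the foot; x = axis of the opening (both ways alike), z up.
- orange_eye (a point): Orange suction lifter, same size, shape, point and axes; a bystander to be left standing. Lifters weigh 0.1 to 0.16 kg.
- peg (a point): On the centre line of the fixed hanger's long level peg, above the flap's pivot, 170 mm over the table; x = inwards to the grey panel, z up. Peg 10 mm thick, free end (yellow 12 mm ball) at x -36 mm, panel face at x 121; a lug at x 0 reaches 13 mm below the line. Panel 240 wide, 184 high; short pegs 95 mm either side, one with a tape roll. A hung lifter's point is 22 mm below the line, its arch on the peg.
- flap (a joint): Red drop flap under the peg, rad: 0 = hanging shut; grows to 1.45 as it swings in and up towards the panel, never outwards; 25 g, falls shut by its weight. Pivot 9 mm below the peg's line at x 0; 12 wide, tip 52 mm below the line. A loop pushed in about centred on the peg lifts it with its lower bar; it drops behind once the loop's point is past x 48 mm. The cup meets the panel at x 91.
Things that resemble listed ones, but are neither listed nor needed, are in the scene too. What is shaped like the part that bears blue_eye but green or yellow is not meant.

How it is judged:
On the way:
1. the flap is swung up by at least 0.35 rad while the peg passes through the blue lifter's loop (value of joint flap above 0.35 rad and x of blue_eye in the frame of peg between -0.005 and 0.09 m and y of blue_eye in the frame of peg between -0.02 and 0.02 m and z of blue_eye in the frame of peg between -0.035 and 0.022 m), for 0.04 s.
At the end, for the whole second after the job is handed in: The blue lifter hangs at rest from the peg, inside the flap: its loop point 6 to 100 mm inwards of the flap's pivot along the peg, within 15 mm sideways of the peg, 12 to 34 mm below its centre line, upright within 0.3 rad, and the flap hangs shut (below 0.2 rad) (x of blue_eye in the frame of peg between 0.006 and 0.1 m and y of blue_eye in the frame of peg between -0.015 and 0.015 m and z of blue_eye in the frame of peg between -0.034 and -0.012 m and angle between blue_eye's own z axis and vertical below 0.3 rad and value of joint flap below 0.2 rad); the robot touches nothing.
It fails at once if the orange lifter is moved by more than 30 mm or tipped (distance of orange_eye from where it was at the start of the episode above 0.03 m or angle between orange_eye's own z axis and vertical above 0.4 rad).
It also fails if it takes over 42 s, if anything falls off the work surface, if the arm or the gripper's body presses on something with over 40 N, if the wrist force passes 120 N, or if a joint passes its speed limit or range.

### The arm

A 7-joint arm with a two-finger parallel gripper is mounted at the origin on the work surface. World frame = base frame: x ahead of the robot, y to its left, z up, the work surface at z = 0. Lengths are in m, angles in rad, forces in N, time in s.
With the tool pointing down it reaches from about 0.425 to 0.925 m from the base axis. Payload 6.8 kg.
Tool frame: the origin (TCP) lies midway between the tips of the shut fingers; the grasp point (between the pads) lies bot.grip_point_offset behind it (bot.grip_point_offset is the distance from the TCP to the grasp point, in m); z points along the fingers, y is the line along which they close (so a half turn about z gives the same grasp; the last joint's range is limited). The gripper opens to 85 mm and grips with 20 to 120 N. Pads are 22 mm wide; open, the fingers measure 114 mm over their backs; the gripper's body (76 mm by 85 mm) begins 54 mm behind the grasp point. The pads swing forward as they close: fully open they stand 13 mm farther back than shut.
Start: joints at [1.231, 0.477, 0.022, 1.555, -0.011, 1.109, -0.083], TCP at [0.155, -0.657, 0.231] pointing down, gripper open.
Joint ranges: [-2.96, 2.96], [-0.34, 2.1], [-1.41, 1.46], [0.24, 2.44], [-1.37, 4.51], [0.17, 1.92], [-2.96, 2.96]. Speed limits (rad/s): [2.39, 2.39, 3.14, 3.14, 3.14, 3.14, 3.14].

### API

Orientations are given as a unit quaternion [w, x, y, z].
In Python, from station import get_obs, cams, job, bot gives the robot as it stands.
- The arm moves only by the tool arm_command, never from a script. Its argument "rows" is a list that holds one entry, the list of rows, each a list of 5 numbers: the finger opening in mm, from 0 to 85.4, then the shift along the world's x, y, z in units of 60 mm (1.0 is 60 mm), then the turn about the world's z in units of 0.08 rad (1.0 is 0.08 rad). In form: [[[grip, x, y, z, turn], ...]]. A call has exactly 10 rows; each row shifts and turns the commanded pose from where the row before left it; what a row does not reach is not made up. A row lasts 1/8 s, in which the tool goes at most 62.5 mm and 10.7 degrees, less where a joint would pass 70% of its speed; a pose out of reach is approached as far as the arm can. A call with a number of a shift or a turn outside -1 to 1 is refused whole. A call with a gripper value outside its range is refused whole. The fingers move at their own pace and stop on an object; "newtons" is the grip in N (left out, the last holds). Time passes only in rows, so rows that do not move let the fingers close, or fill a call up. It gives the time, the measured TCP pose, the force, the opening and the grip force at its end, in the units of the state.
- get_obs(): the state, without advancing time (a new reading comes with each control period).
- cams.read_camera(name): name is "scene" or "side" or "wrist"; returns the picture (480x640x3 uint8, red, green, blue); there is no depth.
- cams.camera_params(name): a dict with "K" (3x3 intrinsics, pixels), "extrinsics" (4x4, takes a point from camera to world coordinates). Camera axes: x right, y down, z forward; pixel columns grow to the right and rows downward; lengths in m; the calibration is good to about 2 mm. A picture is of the moment at which its call begins: read the wrist's pose just before it. camera_params takes no time and is no camera call; for the wrist camera it gives the pose at the moment of the call.
- job.hand_in(): hands the job in; it is judged then, once.
The state is a dict: "t": time; "q": joint angles; "joint_vel": joint speeds; "joint_torque": joint torques, N m; "eef_pos": TCP position; "tool_rot": TCP orientation; "contact_force": force on the tool from outside, world axes, zero at the start; "torque": the same for the moment, N m; "gripper_width": opening from 0.0 (shut) to 1.0 (fully open); "grasp_force": force on a finger pad.
Only numpy, scipy, OpenCV 4.12 (cv2) and the standard library are available. Lean on these libraries where they do the work, as an engineer would, in place of code of your own. Each camera call takes 0.05 s, during which the arm holds its last target. There are 200 camera calls.

## Working session

There is one attempt and no reset: what is moved stays moved. The work goes in short steps, Python scripts to look and compute and a tool call to move; the robot and the scene stay as the last step left them, time stands still between calls to the robot, and variables do not carry over. Pictures are saved under pics/ and viewed, at most 10 in all, crops included, and the job is handed in when it is done.

Besides the shell and the picture viewer there is one more tool, called after "Emit:" by a JSON object that holds its "name" and its "arguments". arm_command: Moves the arm, as the interface text tells. Its arguments: {"type":"object","properties":{"rows":{"type":"array"},"newtons":{"type":"number"}},"required":["rows"]}

```bash
mkdir -p pics; cat > h.py <<'E'
import numpy as np, cv2
from station import get_obs, cams, job, bot
def snap(n,f=None):
    P=cams.camera_params(n); im=cams.read_camera(n)
    if f: cv2.imwrite('pics/'+f,im[:,:,::-1])
    return im,P
def ray(P,u,v):
    E=np.array(P['extrinsics']);d=np.linalg.inv(P['K'])@[u,v,1.]
    return E[:3,3],E[:3,:3]@d
def plane(P,u,v,z):
    o,d=ray(P,u,v);return o+d*(z-o[2])/d[2]
def tri(a,b):
    A=0;B=0
    for P,u,v in (a,b):
        o,d=ray(P,u,v);d=d/np.linalg.norm(d);M=np.eye(3)-np.outer(d,d);A=A+M;B=B+M@o
    return np.linalg.solve(A,B)
def proj(P,p):
    E=np.linalg.inv(np.array(P['extrinsics']));c=P['K']@(E[:3,:3]@np.array(p)+E[:3,3]);return c[:2]/c[2]
E
python3 - <<'E'
from h import *
a,_=snap('scene');b,_=snap('side')
np.save('a.npy',a);np.save('b.npy',b)
cv2.imwrite('pics/1.png',a[:,:,::-1]);cv2.imwrite('pics/2.png',b[:,:,::-1])
o=get_obs();print(o['eef_pos'],o['tool_rot'],o['t'],bot.grip_point_offset)
for n in('scene','side'):print(cams.camera_params(n))
E
```

```text
[ 0.15497013 -0.65643019  0.23043576] [-8.10924454e-04  9.93287645e-01  1.15667533e-01 -1.38777250e-04] 0.1 0.0187
{'K': array([[552.74379714,   0.        , 316.23896073],
       [  0.        , 552.74379714, 242.42561565],
       [  0.        ,   0.        ,   1.        ]]), 'extrinsics': array([[ 0.565424  ,  0.66306609, -0.49054975,  1.00455918],
       [ 0.82468485, -0.44453192,  0.34969453, -0.26886928],
       [ 0.01380556, -0.60227463, -0.79816958,  0.99568157],
       [ 0.        ,  0.        ,  0.        ,  1.        ]])}
{'K': array([[508.04959702,   0.        , 327.90784682],
       [  0.        , 508.04959702, 235.25536473],
       [  0.        ,   0.        ,   1.        ]]), 'extrinsics': array([[-9.88613233e-01, -1.19735727e-01,  9.11440146e-02,
         4.17993483e-01],
       [-1.50478812e-01,  7.86854288e-01, -5.98511869e-01,
         5.84240356e-01],
       [-5.38046907e-05, -6.05411997e-01, -7.95912251e-01,
         7.42829885e-01],
       [ 0.00000000e+00,  0.00000000e+00,  0.00000000e+00,
         1.00000000e+00]])}
```

View pics/1.png

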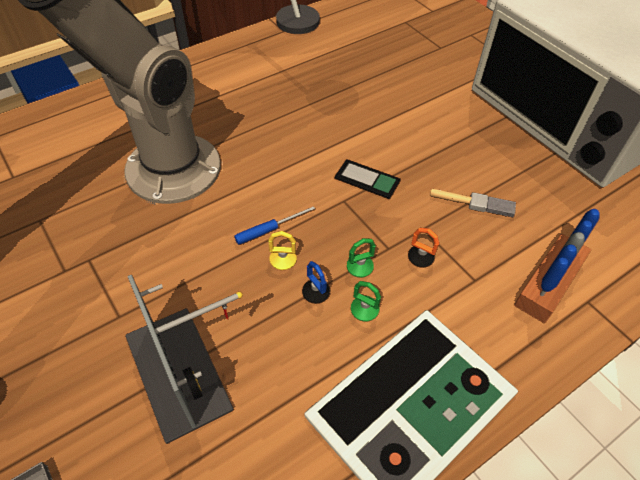

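View pics/2.png

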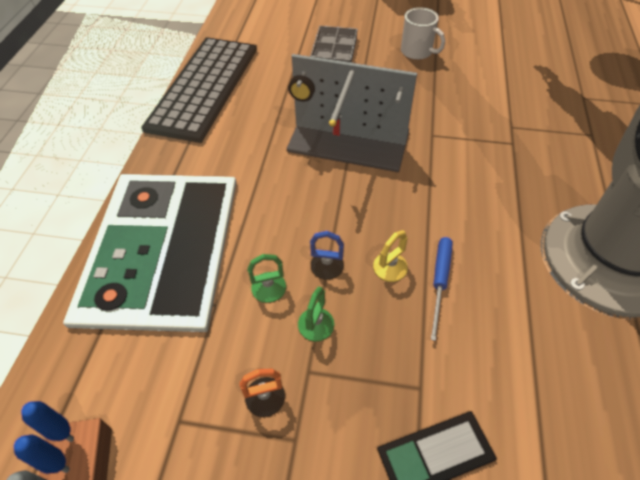

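The lifter group holds:
- blue with a black cup: scene (317,282), side (327,255)
- orange: scene (424,246)
- green: scene (361,257) and (366,300)
- yellow: scene (283,250)

The screwdriver (257,232) and pliers (570,250) are also blue, but they aren't lifters. The blue loop on a black cup is the one meant. I'll confirm it in a crop and measure.

```bash
python3 - <<'E'
from h import *
a=np.load('a.npy');b=np.load('b.npy')
A=cams.camera_params('scene');B=cams.camera_params('side')
c1=cv2.resize(a[245:315,280:350],(400,400),interpolation=cv2.INTER_CUBIC)
c2=cv2.resize(b[220:290,290:360],(400,400),interpolation=cv2.INTER_CUBIC)
d1=cv2.resize(a[270:350,145:255],(400,291),interpolation=cv2.INTER_CUBIC)[:200]
d2=cv2.resize(b[55:145,310:400],(400,400),interpolation=cv2.INTER_CUBIC)[160:360]
cv2.imwrite('pics/3.png',np.vstack([np.hstack([c1,c2]),np.hstack([d1,d2])])[:,:,::-1])
def m(im,lo,hi,box):
    x0,y0,x1,y1=box;h=cv2.cvtColor(im,cv2.COLOR_RGB2HSV);k=cv2.inRange(h,lo,hi);z=k*0;z[y0:y1,x0:x1]=k[y0:y1,x0:x1]
    ys,xs=np.nonzero(z);return xs,ys
for nm,lo,hi,ba,bb in (('blue',(105,120,40),(130,255,255),(295,250,335,305),(300,225,350,285)),('ball',(22,150,120),(35,255,255),(230,285,250,305),(322,112,345,132)),('red',(0,160,60),(6,255,255),(215,295,240,325),(325,110,350,140)),('orange',(3,180,120),(14,255,255),(400,220,450,270),(235,360,295,415))):
    xa,ya=m(a,lo,hi,ba);xb,yb=m(b,lo,hi,bb)
    print(nm,len(xa),len(xb),xa.mean(),ya.mean(),xb.mean(),yb.mean(),[xa.min(),xa.max(),ya.min(),ya.max(),xb.min(),xb.max(),yb.min(),yb.max()],tri((A,xa.mean(),ya.mean()),(B,xb.mean(),yb.mean())))
    if nm=='blue':
        for y in range(yb.min(),yb.max()+1): print(y,xb[yb==y])
E
```

```text
blue 315 161 316.6 277.184126984127 326.7577639751553 247.3975155279503 [np.int64(307), np.int64(326), np.int64(262), np.int64(293), np.int64(315), np.int64(338), np.int64(232), np.int64(257)] [0.49691946 0.09326561 0.05378508]
232 [325 326 327]
233 [320 321 322 323 324 325 326 327 328 329]
234 [317 318 319 320 321 322 323 324 325 326 327 328 329 330 331 332]
235 [316 317 318 319 320 321 322 330 331 332 333]
236 [315 316 317 318 332 333 334 335]
237 [334 335 336 337]
238 [336 337]
239 []
240 []
241 []
242 []
243 []
244 []
245 []
246 []
247 []
248 []
249 []
250 []
251 [316 317 318 319 320 321 322]
252 [316 317 318 319 320 321 322 323 324 325 326 327 328 329 330 331]
253 [316 317 318 319 320 321 322 323 324 325 326 327 328 329 330 331 332 333
 334 335 336 337 338]
254 [317 318 319 320 321 322 323 324 325 326 327 328 329 330 331 332 333 334
 335 336 337 338]
255 [318 319 320 321 322 323 324 325 326 327 328 329 330 331 332 333 334 335
 336 337 338]
256 [326 327 328 329 330 331 332 333 334 335 336 337 338]
257 [334 335 336 337 338]
ball 16 7 238.9375 294.0625 331.2857142857143 121.42857142857143 [np.int64(237), np.int64(241), np.int64(292), np.int64(296), np.int64(330), np.int64(333), np.int64(121), np.int64(122)] [ 0.51525116 -0.08411788  0.17288781]
red 21 52 225.52380952380952 313.3809523809524 336.34615384615387 128.40384615384616 [np.int64(224), np.int64(227), np.int64(309), np.int64(318), np.int64(334), np.int64(338), np.int64(121), np.int64(134)] [ 0.51127099 -0.11486853  0.13113037]
orange 362 312 425.2790055248619 240.44198895027625 260.19871794871796 380.9455128205128 [np.int64(411), np.int64(439), np.int64(227), np.int64(254), np.int64(241), np.int64(280), np.int64(370), np.int64(396)] [0.55263314 0.33669437 0.05934571]
```

View pics/3.png

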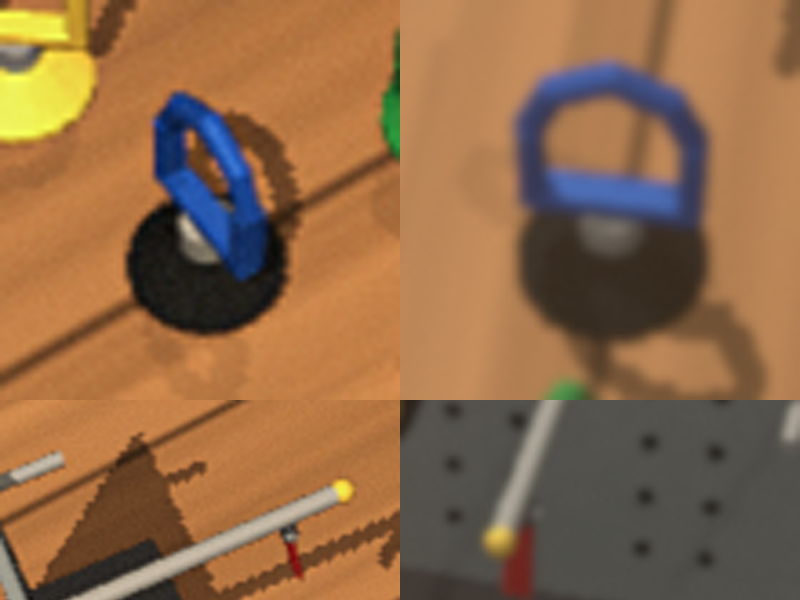

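The crop confirms it: a blue loop on a black cup, with yellow and green only at the crop's edges. The bar's lower corners are at side (312,256.5) and (341,259). The ball and the peg line are clear in both views.

```bash
python3 - <<'E'
from h import *
A=cams.camera_params('scene');B=cams.camera_params('side')
p=plane(B,312.2,256.4,.03);q=plane(B,340.8,258.9,.03);print('bar side',p,q,np.linalg.norm(p-q),np.arctan2(*(p-q)[1::-1]))
# scene: near face bottom corner, and bar left-bottom
s=lambda x,y:(280+x/5.714-.5,245+y/5.714-.5)
p=plane(A,*s(242,280),.03);print('scene near low corner',p)
p1=plane(A,*s(176,200),.03);print('scene far low corner?',p1)
print('cup c scene',plane(A,*s(207,265),.018),'side',plane(B,290+209/5.714-.5,220+255/5.714-.5,.018))
ball=plane(A,238.9,294.06,.17);r=plane(A,169.8-.4,324.2-.4,.17);print('ballA',ball,r,np.arctan2(*(r-ball)[1::-1]))
bb=plane(B,310+100/4.444-.5,55+(160+141)/4.444-.5,.17);rb=plane(B,342.6,90.5,.17);print('ballB',bb,rb,np.arctan2(*(rb-bb)[1::-1]))
c,_=snap('wrist','4.png')
E
```

```text
bar side [0.51932761 0.09712165 0.03      ] [0.47031218 0.09490622 0.03      ] 0.049065473457033305 0.04516776828945335
scene near low corner [0.52545703 0.08971012 0.03      ]
scene far low corner? [0.48396576 0.08923113 0.03      ]
cup c scene [0.50714355 0.08724695 0.018     ] side [0.49472851 0.10127453 0.018     ]
ballA [ 0.5150266  -0.08299579  0.17      ] [ 0.50095434 -0.2084435   0.17      ] -1.6825055873209838
ballB [ 0.51312634 -0.08695332  0.17      ] [ 0.50681922 -0.17570442  0.17      ] -1.6417422334250866
```

Emit:
{"name": "arm_command", "arguments": {"rows": [[[85, 0.5, 0.78, 0.21, 1], [85, 0.5, 0.78, 0.21, 1], [85, 0.5, 0.78, 0.21, 1], [85, 0.5, 0.78, 0.21, 1], [85, 0.5, 0.78, 0.21, 1], [85, 0.5, 0.78, 0.21, 1], [85, 0.5, 0.78, 0.21, 1], [85, 0.5, 0.78, 0.21, 1], [85, 0.21, 0.78, 0, 1], [85, 0.21, 0.78, 0, 1]]]}}

```text
t: 1.4
eef_pos: [0.4205, -0.1873, 0.3322]
tool_rot: [0.0, 0.869, 0.495, 0.0]
contact_force: [0.9, 0.5, -0.6]
gripper_width: 0.995
grasp_force: 0.0
```

Emit:
{"name": "arm_command", "arguments": {"rows": [[[85, 0.21, 0.78, 0, 1], [85, 0.21, 0.78, 0, 1], [85, 0.21, 0.78, 0, 1], [85, 0.21, 0.78, 0, 1], [85, 0.21, 0.78, 0, 1], [85, 0.21, 0.78, 0, 1], [85, 0, 0, -0.5, 1], [85, 0, 0, -0.5, 0], [85, 0, 0, 0, 0], [85, 0, 0, 0, 0]]]}}

```text
t: 2.65
eef_pos: [0.4964, 0.0919, 0.2731]
tool_rot: [0.0, 0.7, 0.714, 0.0]
contact_force: [0.5, 0.5, 0.2]
gripper_width: 0.999
grasp_force: 0.0
```

```bash
python3 - <<'E'
from h import *
from scipy.spatial.transform import Rotation as R
o=get_obs();print(o['eef_pos'],o['t']);w=o['tool_rot'];print(R.from_quat([*w[1:],w[0]]).as_matrix().round(3),np.round(o['q'],2))
im,P=snap('wrist','5.png');np.save('w.npy',im);np.savez('w.npz',K=P['K'],extrinsics=P['extrinsics']);print(np.round(P['extrinsics'],4),P['K'][0,0],proj(P,[.498,.093,.097]))
E
```

```text
[0.49635181 0.09194654 0.27311915] 2.65
[[-0.021  1.     0.001]
 [ 1.     0.021  0.   ]
 [ 0.     0.001 -1.   ]] [ 0.32  0.22 -0.71  1.87  0.16  1.11 -0.44]
[[ 0.9998  0.0191  0.0074  0.494 ]
 [ 0.0205 -0.9502 -0.3109  0.172 ]
 [ 0.0011  0.311  -0.9504  0.4165]
 [ 0.      0.      0.      1.    ]] 355.63878751397607 [323.0073381  213.44750821]
```

View pics/5.png

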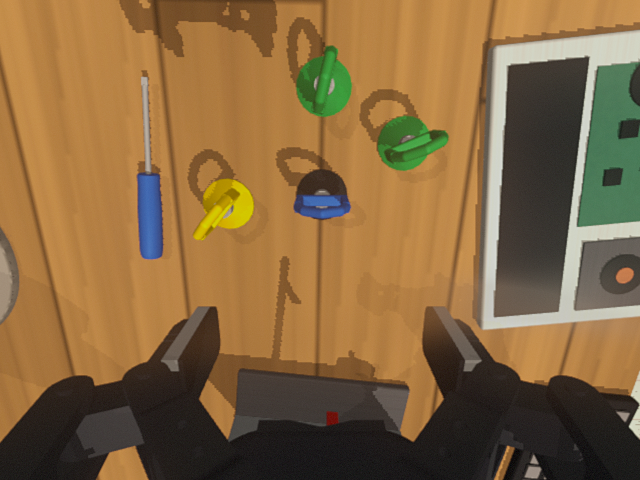

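The blue loop is at (322,205), nearly level in the picture. Next I'll refine its position and yaw, plus the panel's top edge (238,371)–(408,384).

```bash
python3 - <<'E'
from h import *
w=np.load('w.npy');P=np.load('w.npz');h=cv2.cvtColor(w,cv2.COLOR_RGB2HSV)
k=cv2.inRange(h,(105,110,40),(130,255,255));k[:180]=0;k[230:]=0;k[:,:285]=0;k[:,360:]=0
ys,xs=np.nonzero(k);print(xs.min(),xs.max(),ys.min(),ys.max())
for y in range(ys.min(),ys.max()+1):print(y,xs[ys==y].min(),xs[ys==y].max(),end='; ')
print()
for x in (303,308,315,322,329,336,341):print(x,ys[xs==x].min(),ys[xs==x].max(),end='; ')
l=ys[xs==xs.min()].mean();r=ys[xs==xs.max()].mean();print(l,r)
for z in(.05,.068):
  p=plane(P,xs.min()-.5,l,z);q=plane(P,xs.max()+.5,r,z);print(p,q,np.linalg.norm(p-q),np.arctan2(*(q-p)[1::-1]),(p+q)/2)
# bar top edge (far bottom edge of top face) line fit
t=[(x,ys[xs==x].min()) for x in range(305,339)];b=[(x,ys[xs==x].max()) for x in range(310,334)]
for e,z in((t,.038),(b,.095)):
  m=np.polyfit(*zip(*e),1);p=plane(P,305,np.polyval(m,305),z);q=plane(P,340,np.polyval(m,340),z);print('edge',np.arctan2(*(q-p)[1::-1]),(p+q)/2)
# panel top edge
g=plane(P,238,371,.184);f=plane(P,408,384,.184);print('panel',g,f,np.linalg.norm(f-g),np.arctan2(*(f-g)[1::-1]))
# black cup
E
```

```text
295 349 195 218
195 303 313; 196 302 340; 197 302 340; 198 303 339; 199 303 339; 200 303 339; 201 296 347; 202 295 348; 203 295 348; 204 303 348; 205 304 349; 206 303 349; 207 302 349; 208 301 349; 209 301 349; 210 300 348; 211 296 348; 212 300 347; 213 300 344; 214 302 342; 215 304 341; 216 311 335; 217 315 330; 218 321 323; 
303 195 214; 308 195 215; 315 196 217; 322 196 218; 329 196 217; 336 196 215; 341 207 215; 202.5 207.0
[0.46844521 0.09256359 0.05      ] [0.52631111 0.08891471 0.05      ] 0.05798083113751193 -0.06297401812333185 [0.49737816 0.09073915 0.05      ]
[0.46970141 0.09646428 0.068     ] [0.52472506 0.09299463 0.068     ] 0.055132940045806156 -0.062974018123332 [0.49721323 0.09472946 0.068     ]
edge -0.004768459960540253 [0.49776191 0.09785808 0.038     ]
edge -0.005788896426831544 [0.49763112 0.08931244 0.095     ]
panel [ 0.43328325 -0.01338425  0.184     ] [ 0.56744037 -0.02310142  0.184     ] 0.13450857952122322 -0.07230499778447398
```

Emit:
{"name": "arm_command", "arguments": {"rows": [[[80, 0.02, 0.02, -0.7, -0.3], [80, 0, 0, -0.7, 0], [80, 0, 0, -0.7, 0], [80, 0, 0, -0.6, 0], [80, 0, 0, -0.5, 0], [80, 0, 0, -0.4, 0], [80, 0, 0, -0.2, 0], [80, 0, 0, -0.18, 0], [80, 0, 0, 0, 0], [80, 0, 0, 0, 0]]], "newtons": 40}}

```text
t: 3.95
eef_pos: [0.4977, 0.0932, 0.034]
tool_rot: [0.0, 0.708, 0.706, 0.001]
contact_force: [0.5, 0.1, 0.2]
gripper_width: 0.936
grasp_force: 0.0
```

Emit:
{"name": "arm_command", "arguments": {"rows": [[[40, 0, 0, 0, 0], [40, 0, 0, 0, 0], [40, 0, 0, 0, 0], [40, 0, 0, 0, 0], [40, 0, 0, 0, 0], [40, 0, 0, 0, 0], [40, 0, 0, 0, 0], [40, 0, 0, 0, 0], [40, 0, 0, 0, 0], [40, 0, 0, 0, 0]]]}}

```text
t: 5.2
eef_pos: [0.4975, 0.0931, 0.034]
tool_rot: [0.0, 0.708, 0.706, 0.0]
contact_force: [-1.5, -0.4, 4.8]
gripper_width: 0.653
grasp_force: 41.9
```

Emit:
{"name": "arm_command", "arguments": {"rows": [[[40, 0, 0, 0.5, 0], [40, 0, 0, 0.6, 0], [40, 0, 0, 0.5, -0.5], [40, 0.1, -0.5, 0.2, -0.5], [40, 0.1, -0.6, 0, 0], [40, 0.15, -0.6, 0, 0], [40, 0, -0.4, 0, 0], [40, 0, -0.2, 0, 0], [40, 0, 0, 0, 0], [40, 0, 0, 0, 0]]]}}

```text
t: 6.45
eef_pos: [0.5181, -0.0435, 0.1414]
tool_rot: [-0.0, 0.735, 0.678, 0.0]
contact_force: [-0.3, 0.5, -1.0]
gripper_width: 0.648
grasp_force: 42.9
```

```bash
python3 - <<'E'
from h import *
o=get_obs();print(o['eef_pos'],o['t'],o['gripper_width'])
a,A=snap('scene');b,B=snap('side');w,_=snap('wrist')
c1=cv2.resize(a[230:350,145:305],(400,300),interpolation=cv2.INTER_CUBIC)
c2=cv2.resize(b[60:180,280:440],(400,300),interpolation=cv2.INTER_CUBIC)
c3=cv2.resize(w,(400,300))
cv2.imwrite('pics/6.png',np.vstack([np.hstack([c1,c2]),np.hstack([c3,c3*0])])[:,:,::-1])
E
```

```text
[ 0.51807199 -0.04352335  0.14141651] 6.45 0.6479118092344937
```

View pics/6.png

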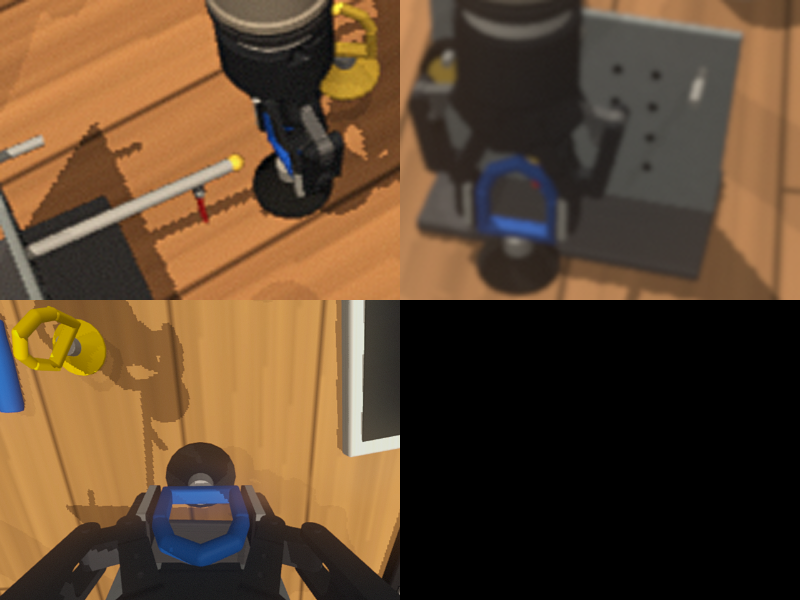

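The loop faces the peg: ball at crop (236,161) in the scene view, and the arch encloses the peg end in the side view.

Emit:
{"name": "arm_command", "arguments": {"rows": [[[40, -0.02, -0.2, 0, 0], [40, -0.02, -0.2, 0, 0], [40, -0.02, -0.2, 0, 0], [40, -0.02, -0.2, 0, 0], [40, -0.01, -0.2, 0, 0], [40, -0.01, -0.12, 0, 0], [40, 0, 0, 0, 0], [40, 0, 0, 0, 0], [40, 0, 0, 0, 0], [40, 0, 0, 0, 0]]]}}

```text
t: 7.85
eef_pos: [0.5121, -0.1117, 0.1413]
tool_rot: [-0.0, 0.736, 0.677, 0.0]
contact_force: [-0.8, -0.2, -1.1]
gripper_width: 0.651
grasp_force: 42.9
```

```bash
python3 - <<'E'
from h import *
o=get_obs();print(o['eef_pos'],o['t'],o['gripper_width'],o['contact_force'])
a,A=snap('scene');b,B=snap('side')
c1=cv2.resize(a[250:350,145:278],(400,300),interpolation=cv2.INTER_CUBIC)
c2=cv2.resize(b[60:160,280:413],(400,300),interpolation=cv2.INTER_CUBIC)
cv2.imwrite('pics/7.png',np.hstack([c1,c2])[:,:,::-1])
E
```

```text
[ 0.51213091 -0.11174678  0.14133431] 7.85 0.6505348337587747 [-0.75146663 -0.17537224 -1.05544585]
```

View pics/7.png

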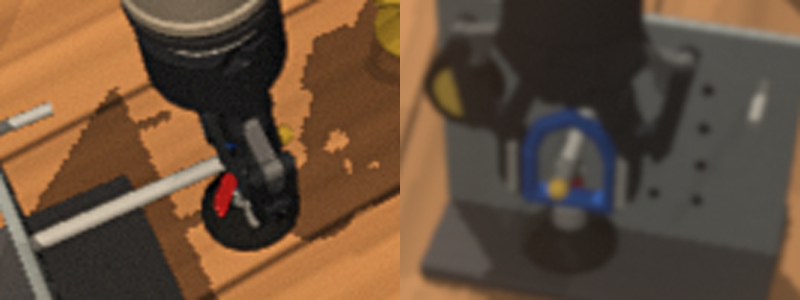

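The ball has come through the loop (side crop 557,187), the peg is well centred, and the flap is already touched (scene crop 225,195). I'll push on.

Emit:
{"name": "arm_command", "arguments": {"rows": [[[40, -0.01, -0.15, 0, 0], [40, -0.01, -0.15, 0, 0], [40, -0.01, -0.15, 0, 0], [40, -0.01, -0.15, 0, 0], [40, -0.01, -0.15, 0, 0], [40, -0.01, -0.15, 0, 0], [40, -0.01, -0.15, 0, 0], [40, -0.01, -0.15, 0, 0], [40, 0, -0.05, 0, 0], [40, 0, 0, 0, 0]]]}}

```text
t: 9.2
eef_pos: [0.5073, -0.1873, 0.1413]
tool_rot: [-0.0, 0.736, 0.677, 0.0]
contact_force: [-0.9, 0.2, -2.3]
gripper_width: 0.647
grasp_force: 42.9
```

```bash
python3 - <<'E'
from h import *
o=get_obs();print(o['eef_pos'],o['t'],o['gripper_width'],o['contact_force'])
a,A=snap('scene');b,B=snap('side')
c1=cv2.resize(a[250:350,145:278],(400,300),interpolation=cv2.INTER_CUBIC)
c2=cv2.resize(b[60:160,280:413],(400,300),interpolation=cv2.INTER_CUBIC)
cv2.imwrite('pics/8.png',np.hstack([c1,c2])[:,:,::-1])
E
```

```text
[ 0.50726926 -0.18725807  0.14128137] 9.2 0.6473360662317513 [-0.87695226  0.17730235 -2.28567366]
```

View pics/8.png

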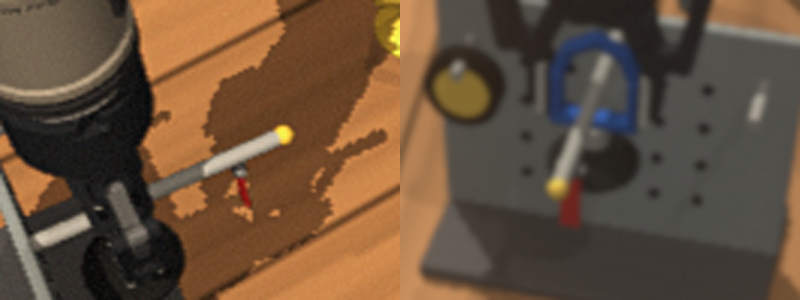

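The flap hangs shut (scene crop 243,190; side crop 570,205) with the loop inside it and centred. Now lower it, release, and leave upward.

Emit:
{"name": "arm_command", "arguments": {"rows": [[[40, 0, 0, -0.1, 0], [40, 0, 0, -0.1, 0], [40, 0, 0, -0.06, 0], [40, 0, 0, -0.03, 0], [40, 0, 0, 0, 0], [60, 0, 0, 0, 0], [64, 0, 0, 0, 0], [70, 0, 0, 0, 0], [72, 0, 0, 0, 0], [72, 0, 0, 0, 0]]]}}

```text
t: 10.55
eef_pos: [0.5073, -0.1872, 0.1239]
tool_rot: [0.0, 0.736, 0.677, 0.0]
contact_force: [-0.2, 0.3, -0.4]
gripper_width: 0.844
grasp_force: 0.0
```

Emit:
{"name": "arm_command", "arguments": {"rows": [[[72, 0, 0, 0.1, 0], [72, 0, 0, 0.2, 0], [72, 0, 0, 0.3, 0], [72, 0, 0, 0.4, 0], [72, 0, 0, 0.6, 0], [72, 0, 0, 0.8, 0], [72, 0, 0, 0.8, 0], [72, 0, 0, 0.4, 0], [72, 0, 0, 0, 0], [72, 0, 0, 0, 0]]]}}

```text
t: 11.8
eef_pos: [0.5067, -0.187, 0.3395]
tool_rot: [-0.0, 0.736, 0.677, -0.0]
contact_force: [-0.4, -0.2, -0.5]
gripper_width: 0.839
grasp_force: 0.0
```

```bash
python3 - <<'E'
from h import *
o=get_obs();print(o['eef_pos'],o['t'],o['gripper_width'],o['contact_force'])
a,A=snap('scene');b,B=snap('side')
c1=cv2.resize(a[250:350,145:278],(400,300),interpolation=cv2.INTER_CUBIC)
c2=cv2.resize(b[60:160,280:413],(400,300),interpolation=cv2.INTER_CUBIC)
cv2.imwrite('pics/9.png',np.hstack([c1,c2])[:,:,::-1])
E
```

```text
[ 0.50669812 -0.18704817  0.33950862] 11.8 0.839102874003914 [-0.43037076 -0.18184955 -0.54367358]
```

View pics/9.png

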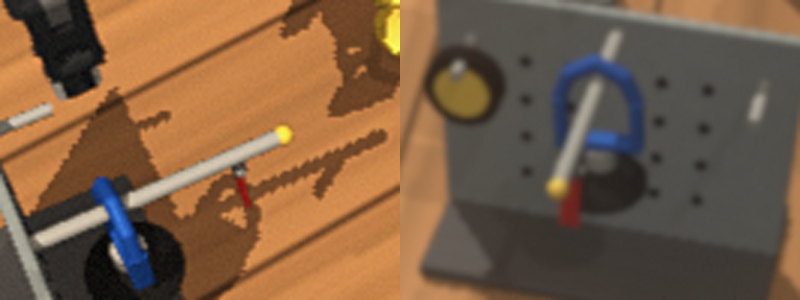

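It hangs on the peg with the arch at scene crop (115,195), and the flap is shut. I'll let it settle before handing in.

Emit:
{"name": "arm_command", "arguments": {"rows": [[[72, 0, 0, 0, 0], [72, 0, 0, 0, 0], [72, 0, 0, 0, 0], [72, 0, 0, 0, 0], [72, 0, 0, 0, 0], [72, 0, 0, 0, 0], [72, 0, 0, 0, 0], [72, 0, 0, 0, 0], [72, 0, 0, 0, 0], [72, 0, 0, 0, 0]]]}}

```text
t: 13.15
eef_pos: [0.5073, -0.1872, 0.3399]
tool_rot: [-0.0, 0.736, 0.677, 0.0]
contact_force: [0.4, 0.1, -0.4]
gripper_width: 0.843
grasp_force: 0.0
```

Emit:
{"name": "arm_command", "arguments": {"rows": [[[72, 0, 0, 0, 0], [72, 0, 0, 0, 0], [72, 0, 0, 0, 0], [72, 0, 0, 0, 0], [72, 0, 0, 0, 0], [72, 0, 0, 0, 0], [72, 0, 0, 0, 0], [72, 0, 0, 0, 0], [72, 0, 0, 0, 0], [72, 0, 0, 0, 0]]]}}

```text
t: 14.4
eef_pos: [0.5073, -0.1871, 0.3399]
tool_rot: [0.0, 0.736, 0.677, 0.0]
contact_force: [-0.6, 0.8, -0.3]
gripper_width: 0.845
grasp_force: 0.0
```

```bash
python3 - <<'E'
from h import *
s=[]
for i in range(6):
    b,B=snap('side');h=cv2.cvtColor(b,cv2.COLOR_RGB2HSV);k=cv2.inRange(h,(105,110,40),(130,255,255))[65:120,325:365];ys,xs=np.nonzero(k);s.append((round(xs.mean(),2),round(ys.mean(),2),len(xs)))
print(s)
print(job.hand_in())
E
```

```text
[(np.float64(21.78), np.float64(29.76), 325), (np.float64(21.72), np.float64(29.83), 324), (np.float64(21.72), np.float64(29.76), 327), (np.float64(21.78), np.float64(29.77), 323), (np.float64(21.7), np.float64(29.75), 326), (np.float64(21.72), np.float64(29.75), 327)]
the job is handed in; nothing more can be done
None
```

The blue lifter hangs at rest on the long peg inside the shut flap, the orange lifter was never approached, and the job was handed in at about 15 s; no verdict was returned.

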